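# Slide the slate candle plate out over the shelf end and hold it for scraping

## Robot

A 7-joint arm with a two-finger parallel gripper is mounted at the origin on the work surface. World frame = base frame: x ahead of the robot, y to its left, z up, the work surface at z = 0. Lengths are in m, angles in rad, forces in N, time in s.
With the tool pointing down it reaches from about 0.425 to 0.875 m from the base axis. Payload 9.9 kg.
Tool frame: the origin (TCP) lies midway between the tips of the shut fingers; the grasp point (between the pads) lies 19 mm behind it; z points along the fingers, y is the line along which they close (so a half turn about z gives the same grasp; the last joint's range is limited). The gripper opens to 85 mm and grips with 20 to 120 N. Pads are 22 mm wide; open, the fingers measure 114 mm over their backs; the gripper's body (76 mm by 85 mm) begins 54 mm behind the grasp point. The pads swing forward as they close: fully open they stand 13 mm farther back than shut.
Start: joints at [1.178, 0.576, 0.025, 1.437, -0.015, 1.129, -0.057], TCP at [0.205, -0.643, 0.231] pointing down, gripper open.
Joint ranges: [-2.76, 2.76], [-0.34, 2.15], [-1.52, 1.57], [0.19, 2.46], [-1.09, 4.23], [0.17, 1.99], [-2.82, 2.82]. Speed limits (rad/s): [2.22, 2.22, 3.01, 3.01, 3.14, 3.14, 3.14].

## Interface

Orientations are given as a rotation vector (axis times angle).
In Python, from bench import telemetry, vision, bot gives the robot as it stands.
- The arm moves only by the shell command python3 -m jog 'ROWS' [OPENING] [FORCE]. ROWS is JSON, a list of rows, each a list of 6 numbers: the shift along the tool's x, y, z in mm, then the turn, a rotation vector about the tool's x, y, z in rad. A call has 1 to 5 rows; each row is the pose to reach, as a shift and turn from the pose commanded when the call began, along the tool's axes at that moment; what a row does not reach only later rows make up. A row lasts 1/10 s, in which the tool goes at most 50 mm and 8.59 degrees, less where a joint would pass 70% of its speed; a pose out of reach is approached as far as the arm can. A call with a gripper value outside its range is refused whole. OPENING is the opening, from -1 (shut) to 1 (fully open), set as the call begins (- or left out, the last holds). The fingers move at their own pace and stop on an object; FORCE is the grip in N (left out, the last holds). Time passes only in rows, so rows that repeat a pose let the fingers close. It gives the time, the measured TCP pose, the force, the opening and the grip force at its end, in the units of the state.
- telemetry.get_state(): the state, without advancing time (a new reading comes with each control period).
- vision.read_camera(name): name is "scene" or "side" or "wrist"; returns a dict with "frame" (420x560x3 uint8, blue, green, red), "range_z" (420x560 float32, m along the optical axis (not along the pixel's ray), 0 where there is no reading), "K" (3x3 intrinsics, pixels), "R" (3x3) and "t" (3): a world point X has camera coordinates R X + t; the wrist camera has in their place "hand_eye" (4x4, takes a point from camera to tool coordinates, whose origin is the TCP and whose axes are the flange's). Camera axes: x right, y down, z forward; pixel columns grow to the right and rows downward; lengths in m; the calibration is good to about 2 mm. A picture is of the moment at which its call begins: read the wrist's pose just before it.
- bot.hand_in(): hands the job in; it is judged then, once.
Trained networks look in the newest picture that a camera, given by its name, has taken for a name from the list of things; names that differ only in an ending like _2 or _b are one class to them, and where a whole thing is asked for, a point or a joint stands for the part that bears it (a point fixed in the world has none). Each returns a list of dicts, best first, with "confidence" (0 to 1); they miss things now and then, are a little off and sometimes report something else, mostly with a low value. They report only what shows in the picture. A call takes as long as a camera call. They do not tell look-alikes from the thing itself.
- vision.spot_in(camera, label): "centre" ([column, row] in pixels, amid what is visible of it).
- vision.masks_of(camera, label): "mask" (420x560 bool, what is visible of it) and "centre" ([column, row] in pixels, amid what is visible of it).
The state is a dict: "t": time; "q": joint angles; "dq": joint speeds; "joint_efforts": joint torques, N m; "eef_pos": TCP position; "eef_rot": TCP orientation; "force": force on the tool from outside, world axes, zero at the start; "ft_torque": the same for the moment, N m; "gripper_width": opening from 0.0 (shut) to 1.0 (fully open); "grip_force": force on a finger pad.
Only numpy, scipy, OpenCV 4.12 (cv2) and the standard library are available. Lean on these libraries where they do the work, as an engineer would, in place of code of your own. Each camera call takes 0.05 s, during which the arm holds its last target. There are 200 camera calls.

## Task

Push the slate candle plate along the low wooden shelf, keeping it square to the shelf, until its wax-spotted edge sticks out about 4 cm past the shelf's open end above the steel tray. Then press it down flat with a fingertip on its top, steadily but not hard because slate cracks, and finish while still holding it down so that the wax can be scraped off the edge. Do not pinch or lift the plate, and leave the candles, jars and tools where they are.

Things in the scene. Friction and masses are not known exactly. Their poses are not given: they have to be found in the camera images.
- shelf: fixed low wooden bench shelf: board 150 mm deep (x) by 500 mm long (y), its upper face 60 mm above the table and above this origin (origin: on the table under the middle of the board). Its y axis runs along the shelf towards the open end, its x axis away from the robot towards the back rail. The rail runs the whole length, its inner face at x = +63 mm, 12 mm high above the board. The ends and the front have no lip.
- shelf_open_end (a point): the middle of the upper edge of the shelf's open end (the shelf's +y end, to the robot's left), at the height of the board's upper face; the steel tray stands on the table beyond it
- slate: loose dark slate plate 100 mm (x) by 150 mm (y) by 7 mm thick, about 0.28 kg (0.2 to 0.4 kg), lying flat on the shelf, free to slide. Origin: middle of its underside; its long y axis points to the wax-spotted edge, which faces the open end, z up. A push of about 1 to 3 N slides it; its centre must stay over the board or it tips.
- slate_waxed_edge (a point): middle of the plate's wax-spotted short edge, at the underside (75 mm from the plate's middle along its y)
- tin_candle: candle in a round aluminium tin, 66 mm across, 42 mm high, standing on the shelf on the side away from the open end; origin: middle of its underside. Leave alone.
- jar_candle: candle in a clear glass jar, 70 mm across, 80 mm high with a wooden wick stick laid on its rim (100 mm long), standing on the shelf at its far right (-y) end; origin: middle of its underside. Leave alone.
- cinnamon_jar: glass jar of cinnamon sticks, 76 mm across, 100 mm high, on the table behind the rail; origin: middle of its underside. Leave alone.
- scissors: scissors with black finger loops, 170 mm long, 9 mm high, lying on the table in front of the shelf; origin: near the pivot. Leave alone.
- thermometer: black probe thermometer, 195 mm long with its steel probe, 18 mm high, lying on the table in front of the shelf; origin: where the probe leaves the black body. Leave alone.
- scraper: wax scraper with wooden handle, 170 mm long, 14 mm high, lying in the steel tray; origin: where the handle meets the blade. Leave alone.
Not all that is in view belongs to the job. What is shaped like the slate but red or yellow is not meant.

How it is judged:
At the end, for the whole second after the job is handed in: the wax-spotted edge is 28 to 52 mm past the shelf's open end; the plate rests flat (0.04 rad), square within 8 degrees, at most 20 mm over the front, and a finger above it presses it down: over 1.5 N on the plate, over 5 N between plate and shelf with its weight (y of slate_waxed_edge in the frame of shelf between 0.278 and 0.302 m and x of slate in the frame of shelf between -0.035 and 0.03 m and angle between the y axis of slate and the y axis of shelf, either way round below 0.14 rad and angle between slate's own z axis and vertical below 0.04 rad and z of slate in the frame of shelf between 0.056 and 0.064 m and linear speed of slate below 0.01 m/s and contact force between the fingers and slate above 1.5 N and contact force between slate and shelf above 5 N and y of the grasp point in the frame of slate between -0.08 and 0.08 m and x of the grasp point in the frame of slate between -0.06 and 0.06 m); the arm keeps its last pose, push and grip.
It fails at once if the plate is lifted off the shelf, tipped or dropped (z of slate in the frame of shelf above 0.072 m or z of slate in the frame of shelf below 0.05 m or angle between slate's own z axis and vertical above 0.2 rad).
It fails at once if the plate is pressed hard enough to crack (over 50 N) (contact force between the fingers and slate above 50 N).
It fails at once if a candle, jar or tool is moved by more than 20 mm (distance of any of tin_candle, jar_candle, cinnamon_jar, scissors, thermometer, scraper from where it was at the start of the episode above 0.02 m).
It also fails if it takes over 48 s, if anything falls off the work surface, if the arm or the gripper's body presses on something with over 40 N, if the wrist force passes 120 N, or if a joint passes its speed limit or range.

## Working session

There is one attempt and no reset: what is moved stays moved. The work goes in short steps, Python scripts to look and compute and a shell command to move; the robot and the scene stay as the last step left them, time stands still between calls to the robot, and variables do not carry over. Pictures are saved under pics/ and viewed, at most 10 in all, crops included, and the job is handed in when it is done.

```bash
mkdir -p pics; ls
cat > h.py <<'E'
import numpy as np, cv2
from scipy.spatial.transform import Rotation as Ro
from bench import telemetry, vision, bot
def cloud(c):
    z=c["range_z"]; v,u=np.indices(z.shape); K=c["K"]
    P=np.stack([(u-K[0,2])/K[0,0]*z,(v-K[1,2])/K[1,1]*z,z],-1)
    if "R" in c: P=(P-c["t"])@c["R"]
    else:
        s=c["st"]; H=c["hand_eye"]; P=P@H[:3,:3].T+H[:3,3]
        P=P@Ro.from_rotvec(s["eef_rot"]).as_matrix().T+s["eef_pos"]
    P[z<=0]=np.nan
    return P
E
python3 - <<'E'
from h import *
s=telemetry.get_state(); print({k:np.round(v,3) for k,v in s.items()})
print(Ro.from_rotvec(s["eef_rot"]).as_matrix().round(2))
ims=[]
for n in("scene","side"):
    c=vision.read_camera(n); P=cloud(c); cv2.imwrite(f"pics/{n}0.png",c["frame"])
    for l in("slate","slate_waxed_edge","shelf","tin_candle","jar_candle"):
        for d in vision.masks_of(n,l)[:3]:
            q=P[d["mask"]]; q=q[~np.isnan(q[:,0])]
            print(n,l,round(d["confidence"],2),np.round(d["centre"]),np.median(q,0).round(3),np.percentile(q,2,0).round(3),np.percentile(q,98,0).round(3), len(q))
E
```

```text
pics
{'t': np.float64(0.0), 'q': array([ 1.178,  0.576,  0.025,  1.438, -0.015,  1.129, -0.056]), 'dq': array([ 0.003, -0.   ,  0.001,  0.002,  0.   , -0.002,  0.   ]), 'joint_efforts': array([-0.0000e+00, -7.6576e+01,  2.2500e+00, -2.8596e+01,  1.5000e-02,
        1.3000e-02, -0.0000e+00]), 'eef_pos': array([ 0.205, -0.643,  0.23 ]), 'eef_rot': array([-3.103, -0.483,  0.   ]), 'force': array([0.29 , 0.874, 0.007]), 'ft_torque': array([0.038, 0.014, 0.017]), 'grip_force': np.float64(0.0), 'gripper_width': np.float64(0.997)}
[[ 0.95  0.3  -0.  ]
 [ 0.3  -0.95  0.  ]
 [-0.   -0.   -1.  ]]
scene slate 0.84 [374. 176.] [0.304 0.418 0.007] [0.227 0.351 0.001] [0.376 0.491 0.011] 671
scene slate 0.72 [129. 220.] [ 0.352 -0.44   0.006] [ 0.286 -0.511 -0.   ] [ 0.412 -0.364  0.01 ] 1125
scene slate 0.68 [298. 213.] [0.527 0.047 0.067] [ 0.473 -0.022  0.061] [0.573 0.123 0.07 ] 1159
scene slate_waxed_edge 0.93 [297. 213.] [0.529 0.049 0.067] [ 0.476 -0.022  0.062] [0.573 0.122 0.07 ] 1151
scene slate_waxed_edge 0.9 [127. 222.] [ 0.354 -0.438  0.007] [ 0.293 -0.508  0.002] [ 0.41  -0.363  0.01
[... 741 characters left out ...]
98.] [0.315 0.409 0.008] [0.247 0.353 0.005] [0.37  0.454 0.01 ] 2596
side slate_waxed_edge 0.95 [377. 168.] [ 0.345 -0.429  0.008] [ 0.286 -0.511  0.002] [ 0.406 -0.358  0.011] 890
side slate_waxed_edge 0.93 [240. 395.] [0.315 0.409 0.007] [0.247 0.353 0.005] [0.372 0.454 0.01 ] 2619
side slate_waxed_edge 0.73 [250. 225.] [0.52  0.06  0.068] [ 0.473 -0.019  0.063] [0.57  0.127 0.071] 1633
side shelf 0.59 [247. 223.] [0.52  0.059 0.068] [ 0.473 -0.017  0.064] [0.569 0.126 0.071] 1582
side tin_candle 0.97 [288. 167.] [ 0.536 -0.183  0.101] [ 0.512 -0.227  0.063] [ 0.571 -0.164  0.106] 468
side jar_candle 0.88 [296. 145.] [ 0.541 -0.253  0.134] [ 0.519 -0.301  0.072] [ 0.582 -0.232  0.145] 559
```

Run:
```python
from h import *
c1=vision.read_camera("scene"); P=cloud(c1)
m=np.abs(P[...,2]-.06)<.003
q=P[m]; q=q[(q[:,0]>.4)&(q[:,0]<.75)&(np.abs(q[:,1])<.4)]
print("board",len(q),np.percentile(q,[0.5,2,50,98,99.5],0).round(3), cv2.minAreaRect(q[:,:2].astype(np.float32)))
for n in("scene","side"):
    c=vision.read_camera(n);P=cloud(c)
    for d in vision.masks_of(n,"slate"):
        q=P[d["mask"]]; q=q[~np.isnan(q[:,0])]; 
        if abs(np.median(q[:,2])-.067)>.004: continue
        q=q[np.abs(q[:,2]-.067)<.004]
        print(n,cv2.minAreaRect(q[:,:2].astype(np.float32)))
    P2=P; q=P2[(np.abs(P2[...,2]-.073)<.003)&(P2[...,0]>.57)&(P2[...,0]<.65)&(np.abs(P2[...,1])<.3)]
    print(n,"rail",len(q),np.percentile(q,[2,50,98],0).round(3) if len(q) else 0, np.polyfit(q[:,1],q[:,0],1) if len(q)>20 else 0)
a=cv2.imread("pics/scene0.png");b=cv2.imread("pics/side0.png")
cv2.imwrite("pics/a.png",cv2.resize(a[100:330,60:460],(800,460)))
```

```text
board 2656 [[ 0.462 -0.313  0.057]
 [ 0.465 -0.309  0.057]
 [ 0.554 -0.081  0.06 ]
 [ 0.617  0.178  0.063]
 [ 0.722  0.183  0.063]] ((0.5891226530075073, -0.06200498342514038), (0.26007264852523804, 0.5020339488983154), 2.009946823120117)
scene ((0.5215654969215393, 0.05073358863592148), (0.10984126478433609, 0.15179242193698883), 1.2891311645507812)
scene rail 591 [[ 0.574 -0.294  0.07 ]
 [ 0.607 -0.098  0.072]
 [ 0.616  0.174  0.075]] [0.0076066  0.60581796]
side ((0.5224857330322266, 0.05226689577102661), (0.10307648032903671, 0.15253253281116486), 0.4391714036464691)
side rail 546 [[ 0.597 -0.283  0.07 ]
 [ 0.606 -0.006  0.073]
 [ 0.615  0.181  0.075]] [-0.01829576  0.60576411]
```

View pics/a.png

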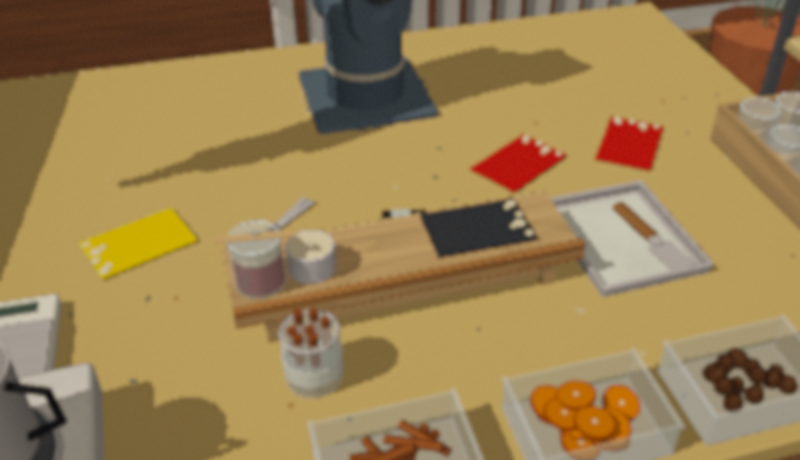

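View pics/side0.png

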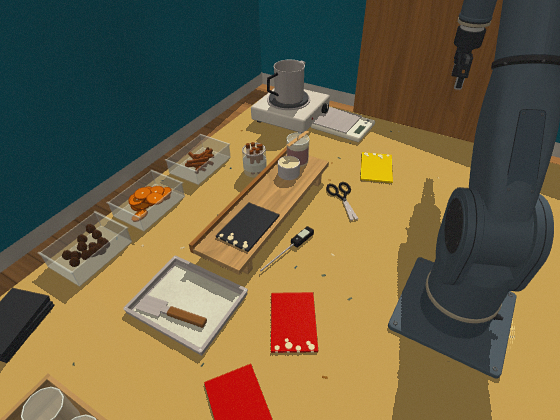

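The dark slate lies on the shelf at about column 250, row 226 in the side view, with its wax towards the open end. The red and yellow plates are decoys. I'll push the rear edge with both spread fingers to keep it square, so I'm approaching with tool y along world x.

```bash
python3 -m jog '[[35,-32,0,0,0,-0.14],[70,-64,0,0,0,-0.28],[105,-96,0,0,0,-0.42],[140,-128,0,0,0,-0.56],[175,-160,0,0,0,-0.7]]' 1
python3 - <<'E'
from h import *
s=telemetry.get_state();R=Ro.from_rotvec(s["eef_rot"]).as_matrix()
print(s["eef_pos"],np.degrees(np.arctan2(R[1,0],R[0,0])), (R.T@(np.array([.522,-.095,.23])-s["eef_pos"])*1e3).round())
E
```

```text
t: 1.35
eef_pos: [0.3239, -0.4358, 0.2316]
eef_rot: [2.745, 1.526, 0.0]
force: [0.3, -0.1, 0.6]
gripper_width: 1.002
grip_force: 0.0
[ 0.32393506 -0.4357981   0.2315608 ] 58.12735417668796 [394. -12.   1.]
```

```bash
python3 -m jog '[[48,-1,0,0,0,-0.12],[96,-3,0,0,0,-0.24],[144,-4,0,0,0,-0.36],[192,-6,0,0,0,-0.48],[240,-7,0,0,0,-0.556]]'
python3 - <<'E'
from h import *
s=telemetry.get_state();R=Ro.from_rotvec(s["eef_rot"]).as_matrix()
print(s["eef_pos"],np.degrees(np.arctan2(R[1,0],R[0,0])), (R.T@(np.array([.522,-.085,.23])-s["eef_pos"])*1e3).round())
E
```

```text
t: 1.85
eef_pos: [0.4459, -0.229, 0.2317]
eef_rot: [2.223, 2.219, 0.0]
force: [1.4, -0.4, 0.4]
gripper_width: 1.002
grip_force: 0.0
[ 0.44588836 -0.22902326  0.23168527] 89.90742806767054 [144.  76.   2.]
```

```bash
python3 -m jog '[[30,16,0,0,0,0],[60,32,0,0,0,0],[90,48,0,0,0,0],[120,64,0,0,0,0],[144,76,0,0,0,0]]' 0.4; python3 -m jog '[[0,0,0,0,0,0],[0,0,0,0,0,0],[0,0,0,0,0,0]]'
python3 - <<'E'
from h import *
s=telemetry.get_state(); c=vision.read_camera("wrist"); c["st"]=s; P=cloud(c); cv2.imwrite("pics/w1.png",c["frame"])
def rect(m): 
    (a,b,an)=cv2.minAreaRect(P[m][:,:2].astype(np.float32)); return np.round(a,4),np.round(b,4),round(an,2)
for d in vision.masks_of("wrist","slate"):
    m=d["mask"]&(np.abs(P[...,2]-.067)<.004); print(d["confidence"],rect(m),np.median(P[m][:,2]))
m=(np.abs(P[...,2]-.06)<.006)&(P[...,0]<.66); q=P[m]
print("board",np.percentile(q,[.3,1,50,99,99.7],0).round(4))
for y in(-.05,.0,.05,.1,.13,.16):
    k=q[np.abs(q[:,1]-y)<.004]; r=P[(np.abs(P[...,2]-.072)<.003)&(np.abs(P[...,1]-y)<.004)&(P[...,0]>.58)]
    print(y,np.percentile(k[:,0],[1,99]).round(4) if len(k) else 0, np.percentile(r[:,0],[2,98]).round(4) if len(r) else 0)
for x in(.48,.5,.53,.56,.58):
    k=q[np.abs(q[:,0]-x)<.004]; print(x,np.percentile(k[:,1],[.5,99.5]).round(4) if len(k) else 0)
E
```

```text
t: 2.35
eef_pos: [0.523, -0.0851, 0.2315]
eef_rot: [2.227, 2.216, 0.001]
force: [-0.6, 0.4, 0.8]
gripper_width: 0.7
grip_force: 0.0
t: 2.65
eef_pos: [0.5216, -0.0882, 0.2312]
eef_rot: [2.229, 2.213, -0.001]
force: [0.9, 0.3, 0.1]
gripper_width: 0.702
grip_force: 0.0
0.8 (array([0., 0.]), array([0., 0.]), 0.0) nan
0.71 (array([0.5219, 0.0291]), array([0.1057, 0.1002]), 89.63) 0.06685648372773287
0.56 (array([ 0.5426, -0.0965]), array([0.1394, 0.354 ]), 0.73) 0.06929896774572138
board [[ 0.4616 -0.2831  0.058 ]
 [ 0.4628 -0.2765  0.0584]
 [ 0.5301 -0.0832  0.0602]
 [ 0.6     0.0794  0.0659]
 [ 0.6015  0.0822  0.066 ]]
-0.05 [0.4633 0.5997] [0.5997 0.6111]
0.0 [0.4623 0.5992] [0.5991 0.6105]
0.05 [0.461  0.5986] [0.5983 0.6101]
0.1 0 0
0.13 0 0
0.16 0 0
0.48 [-0.2783  0.0792]
0.5 [-0.2826  0.076 ]
0.53 [-0.1706  0.0779]
0.56 [-0.1719  0.0783]
0.58 [-0.2498  0.0826]
  return _methods._mean(a, axis=axis, dtype=dtype,
  ret = ret.dtype.type(ret / rcount)
```

View pics/w1.png

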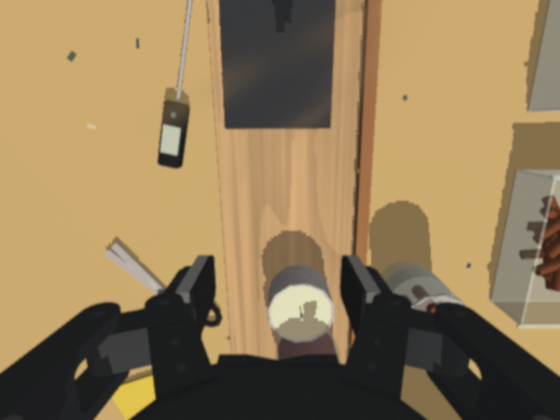

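The dark slate's rear edge runs from column 225 to 330 at row 128, and the tin is well behind it, at about (300, 310). There is clear space between the two, so I'll lower the fingers there.

```bash
python3 -m jog '[[15,0,30,0,0,0],[28,0,65,0,0,0],[28,0,100,0,0,0],[28,0,135,0,0,0],[28,0,160,0,0,0]]';python3 -m jog '[[0,0,3,0,0,0],[0,0,6,0,0,0],[0,0,6,0,0,0],[0,0,6,0,0,0]]'; for i in 1 2 ; do python3 -m jog '[[0,0,2,0,0,0],[0,0,2,0,0,0]]' | grep -E "pos|^force"; done
python3 - <<'E'
from h import *
c=vision.read_camera("side"); cv2.imwrite("pics/s2.png",cv2.resize(c["frame"][140:290,160:360],(800,600)))
E
```

```text
t: 3.25
eef_pos: [0.5213, -0.06, 0.0695]
eef_rot: [-2.229, -2.213, 0.002]
force: [0.7, -0.7, 0.3]
gripper_width: 0.698
grip_force: 0.0
t: 3.65
eef_pos: [0.523, -0.0593, 0.0666]
eef_rot: [2.227, 2.213, 0.002]
force: [0.2, -0.2, -0.4]
gripper_width: 0.703
grip_force: 0.0
eef_pos: [0.5225, -0.0592, 0.0638]
force: [0.7, -0.1, 0.1]
eef_pos: [0.5222, -0.0591, 0.0612]
force: [0.1, 1.0, 0.3]
```

View pics/s2.png

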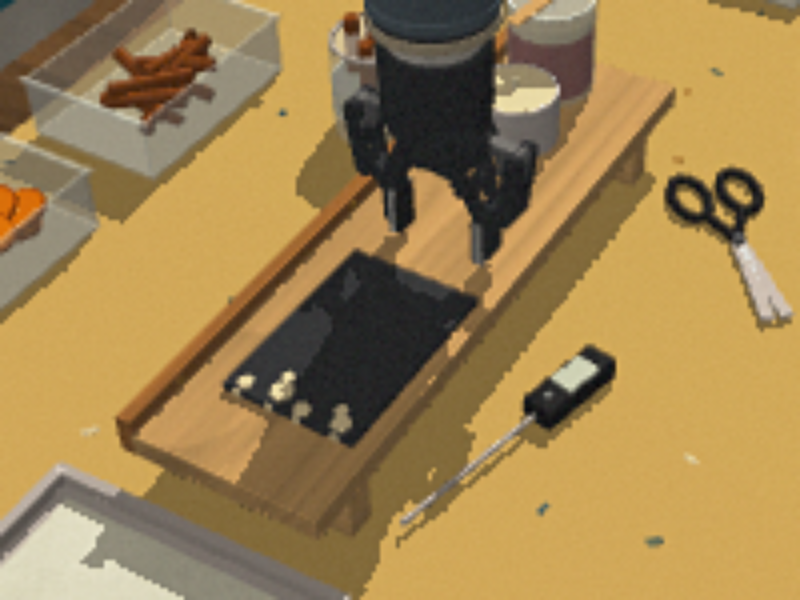

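The pads, at about (398, 225) and (480, 255), straddle the line behind the slate's rear edge and are not on the board yet. I'll keep lowering in 2 mm steps until they just touch.

```bash
for i in 1 2 3 ; do python3 -m jog '[[0,0,2,0,0,0],[0,0,2,0,0,0]]' | grep -E "pos|^force"; done
```

```text
eef_pos: [0.5221, -0.0591, 0.0591]
force: [0.2, 0.3, 0.5]
eef_pos: [0.5221, -0.059, 0.057]
force: [-0.4, -0.6, -0.4]
eef_pos: [0.5222, -0.059, 0.0552]
force: [0.6, -0.2, -0.4]
```

```bash
python3 -m jog '[[0,0,1,0,0,0],[0,0,1,0,0,0]]' | grep -E "pos|^force";python3 -m jog '[[0,0,1,0,0,0],[0,0,1,0,0,0]]' | grep -E "pos|^force"; python3 -m jog '[[0,0,1,0,0,0],[0,0,1,0,0,0]]' | grep -E "pos|^force"
```

```text
eef_pos: [0.5223, -0.0591, 0.0551]
force: [-3.4, 0.7, 12.0]
eef_pos: [0.5223, -0.0591, 0.055]
force: [-5.6, 0.5, 25.5]
eef_pos: [0.5224, -0.0591, 0.0549]
force: [-9.6, 0.9, 39.3]
```

```bash
python3 -m jog '[[0,0,-5,0,0,-0.02],[6,0,-5,0,0,-0.02],[12,0,-5,0,0,-0.02],[18,0,-5,0,0,-0.02],[22,0,-5,0,0,-0.02]]' | grep -E "pos|^force|rot";python3 -m jog '[[5,0,0,0,0,0],[10,0,0,0,0,0],[15,0,0,0,0,0],[20,0,0,0,0,0],[25,0,0,0,0,0]]' | grep -E "pos|^force";python3 -m jog '[[5,0,0,0,0,0],[10,0,0,0,0,0],[15,0,0,0,0,0],[20,0,0,0,0,0],[25,0,0,0,0,0]]' | grep -E "pos|^force"; python3 -m jog '[[0,0,0,0,0,0],[0,0,0,0,0,0]]' | grep -E "pos|^force"
cat > m.py <<'E'
from h import *
import sys
s=telemetry.get_state(); print(s["eef_pos"].round(4),s["force"].round(1))
for n in("scene","side"):
    c=vision.read_camera(n);P=cloud(c)
    for d in vision.masks_of(n,"slate"):
        q=P[d["mask"]]; q=q[np.abs(q[:,2]-.067)<.004]
        if len(q)>300: print(n,cv2.minAreaRect(q[:,:2].astype(np.float32)),np.percentile(q[:,1],[1,99]).round(4))
    q=P[(np.abs(P[...,2]-.06)<.003)&(P[...,0]>.46)&(P[...,0]<.475)&(P[...,1]>.1)&(P[...,1]<.22)]
    print("end",np.sort(q[:,1])[-8:].round(4))
    f=c["frame"]; f=f[140:290,160:360] if n=="side" else f[150:270,220:380]
    cv2.imwrite(f"pics/{n}{sys.argv[1]}.png",cv2.resize(f,(800,600)))
E
python3 m.py 3
```

```text
eef_pos: [0.5222, -0.036, 0.0569]
eef_rot: [-2.204, -2.237, 0.0]
force: [-0.4, 0.2, 0.7]
eef_pos: [0.522, -0.0117, 0.0573]
force: [0.3, -0.8, -0.5]
eef_pos: [0.5217, 0.0133, 0.0573]
force: [-0.8, -0.6, 0.2]
eef_pos: [0.5218, 0.0131, 0.0573]
force: [-0.1, -0.7, -0.5]
[0.5218 0.0131 0.0573] [-0.1 -0.7 -0.5]
scene ((0.5219501852989197, 0.09968481957912445), (0.10227952897548676, 0.15083783864974976), 0.6795030236244202) [0.0299 0.1729]
end [0.1681 0.1767 0.1801 0.1815 0.1815 0.1824 0.1829 0.1848]
side ((0.5206015110015869, 0.09957418590784073), (0.10142063349485397, 0.156244158744812), 1.5980286598205566) [0.0281 0.175 ]
end [0.1836 0.1837 0.1843 0.1844 0.1848 0.1848 0.1861 0.1864]
```

View pics/side3.png

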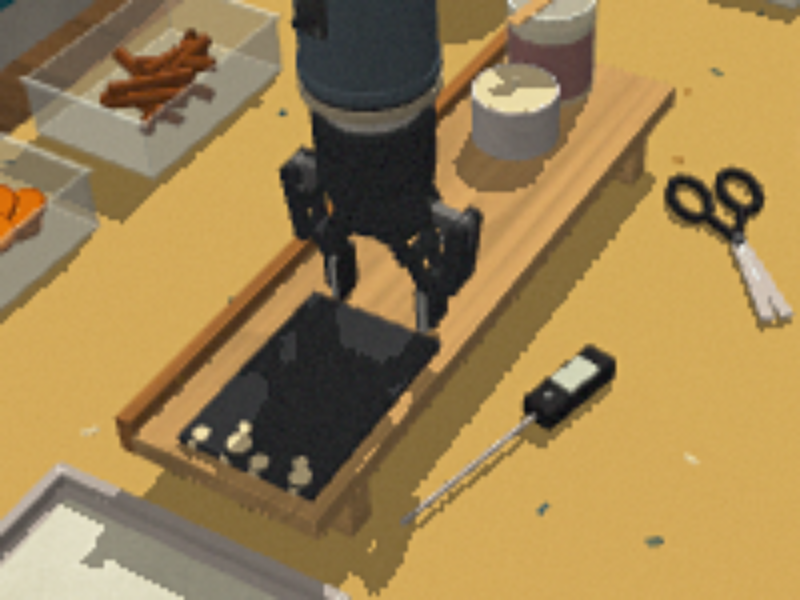

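The slate has moved squarely with the fingers on its rear edge, and its waxed edge is now about 1 cm short of the end at row 490. Another 51 mm should put it about 40 mm past.

```bash
python3 -m jog '[[5,0,0,0,0,0],[10,0,0,0,0,0],[15,0,0,0,0,0],[20,0,0,0,0,0],[25,0,0,0,0,0]]' | grep -E "pos|^force";python3 -m jog '[[6,0,0,0,0,0],[12,0,0,0,0,0],[18,0,0,0,0,0],[23,0,0,0,0,0],[26,0,0,0,0,0]]' | grep -E "pos|^force"; python3 -m jog '[[0,0,0,0,0,0],[0,0,0,0,0,0]]' | grep -E "pos|^force"
python3 m.py 4
```

```text
eef_pos: [0.5213, 0.0385, 0.0573]
force: [0.0, -1.0, -0.3]
eef_pos: [0.521, 0.0646, 0.0573]
force: [-0.5, -1.4, -1.0]
eef_pos: [0.521, 0.064, 0.0573]
force: [-0.2, -0.6, -0.6]
[0.521  0.064  0.0573] [-0.2 -0.6 -0.6]
scene ((0.5210930705070496, 0.1503881812095642), (0.10245099663734436, 0.15348251163959503), 0.743341326713562) [0.0789 0.2231]
end [0.1341 0.1519 0.1673 0.1707]
side ((0.5192318558692932, 0.15166057646274567), (0.1003313735127449, 0.15177807211875916), 0.43463820219039917) [0.0791 0.2256]
end [0.1842 0.1844 0.1846 0.1848 0.1849 0.1854 0.1879 0.2123]
```

View pics/side4.png

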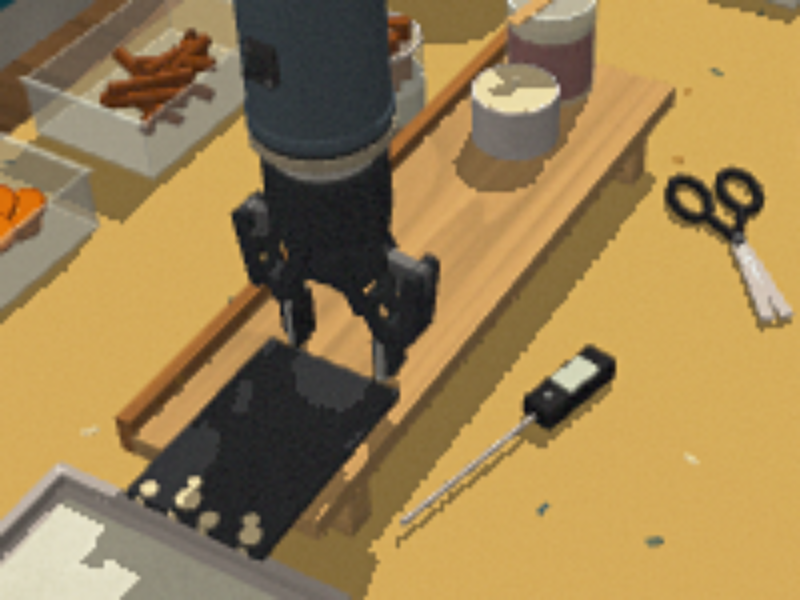

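The waxed edge is about 40 mm past the end and the plate is square. I'll back off, rise, shut the fingers, and move over the part of the plate that the board supports.

```bash
python3 -m jog '[[-4,0,0,0,0,0],[-6,0,0,0,0,0],[-6,0,-20,0,0,0],[-6,0,-40,0,0,0],[-6,0,-40,0,0,0]]' | grep -E "pos|^force";python3 -m jog '[[0,0,0,0,0,0],[0,0,0,0,0,0],[0,0,0,0,0,0],[0,0,0,0,0,0],[0,0,0,0,0,0]]' -1 20|grep -E "pos|width"; python3 -m jog '[[20,0,0,0,0,0],[40,0,0,0,0,0],[57,0,0,0,0,0],[57,0,10,0,0,0],[57,0,22,0,0,0]]' | grep -E "pos|^force|width";  python3 -m jog '[[0,0,2,0,0,0],[0,0,4,0,0,0],[0,0,4,0,0,0],[0,0,4,0,0,0]]' | grep -E "pos|^force|width"
```

```text
eef_pos: [0.5224, 0.0579, 0.0993]
force: [-0.9, -0.4, 0.8]
eef_pos: [0.5208, 0.0579, 0.0969]
gripper_width: 0.001
eef_pos: [0.5203, 0.1147, 0.0747]
force: [0.2, -0.5, -0.4]
gripper_width: 0.0
eef_pos: [0.5204, 0.1145, 0.0714]
force: [-0.1, -1.0, -0.4]
gripper_width: -0.0
```

```bash
for i in 1 2 3; do python3 -m jog '[[0,0,1,0,0,0],[0,0,1,0,0,0],[0,0,1,0,0,0]]' | grep -E "pos|^force";done
```

```text
eef_pos: [0.5203, 0.1149, 0.0705]
force: [-0.2, 0.2, -0.5]
eef_pos: [0.5202, 0.1149, 0.0693]
force: [0.3, -0.3, -1.3]
eef_pos: [0.5202, 0.1149, 0.0683]
force: [0.3, 0.7, -0.7]
```

```bash
for i in 1 2 3; do python3 -m jog '[[0,0,0.5,0,0,0],[0,0,0.5,0,0,0],[0,0,0.5,0,0,0]]' | grep -E "pos|^force";done
```

```text
eef_pos: [0.5202, 0.1149, 0.0678]
force: [0.1, -0.3, 0.4]
eef_pos: [0.5202, 0.1149, 0.0673]
force: [0.1, -0.0, 0.1]
eef_pos: [0.5203, 0.1149, 0.0671]
force: [-1.1, -0.6, 5.5]
```

```bash
python3 -m jog '[[0,0,0.5,0,0,0],[0,0,0.5,0,0,0],[0,0,0.5,0,0,0],[0,0,0.5,0,0,0],[0,0,0.5,0,0,0]]' | grep -E "pos|^force"; python3 m.py 5
```

```text
eef_pos: [0.5203, 0.1149, 0.0671]
force: [-3.1, -1.1, 11.9]
[0.5203 0.1149 0.0671] [-3.1 -1.1 11.9]
scene ((0.5219097137451172, 0.14983130991458893), (0.1036713570356369, 0.15119564533233643), 0.4814547896385193) [0.0755 0.223 ]
end [0.1143 0.1177]
side ((0.5197253823280334, 0.1490383744239807), (0.10172956436872482, 0.15702247619628906), 0.7042336463928223) [0.0787 0.226 ]
end [0.1851 0.1851 0.1853 0.1854 0.1856 0.1949 0.2052 0.2123]
```

View pics/side5.png

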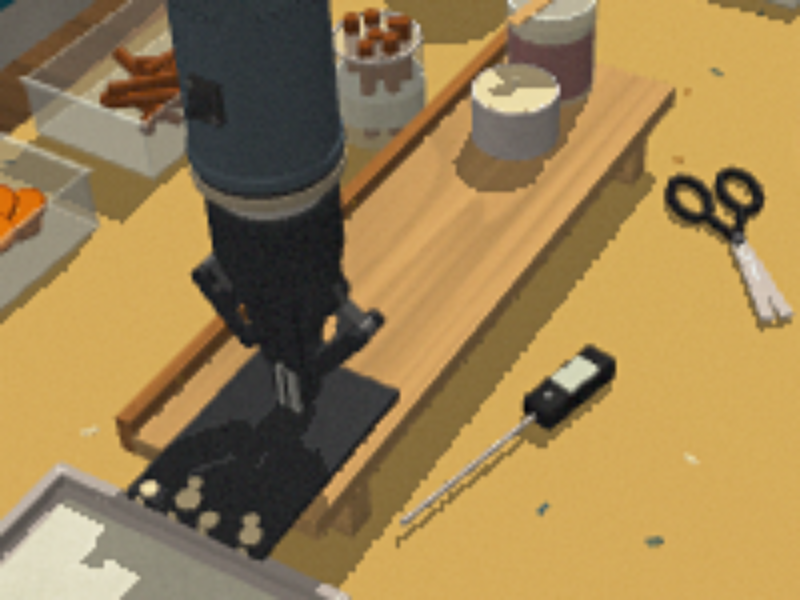

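The shut fingertips press on the plate at about (290, 405) with a steady 12 N. The plate hasn't moved: it is flat, with its edge about 40 mm past the end.

```bash
python3 -m jog '[[0,0,0,0,0,0],[0,0,0,0,0,0],[0,0,0,0,0,0]]' | grep -E "pos|^force|^t"; python3 -c "
from bench import bot; print(bot.hand_in())"
```

```text
t: 13.3
eef_pos: [0.5203, 0.1149, 0.0671]
force: [-3.4, -1.4, 11.3]
the job is handed in; nothing more can be done
None
```

I handed the job in at 13.3 s: the slate lies square and flat with its waxed edge about 40 mm past the shelf's open end, and the shut fingertips are holding it down with about 11–12 N; the candles, jars and tools I could see in the last picture had not moved, but the verdict was not shown.

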